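# Stow the opener under the tray's flap

## Robot

A 6-joint arm with a two-finger parallel gripper is mounted at the origin on a cart in front of the work surface, level with it; the furniture and walls round the work are solid. World frame = base frame: x ahead of the robot, y to its left, z up, the work surface at z = 0. Lengths are in m, angles in rad, forces in N, time in s.
With the tool pointing down it reaches from about 0.375 to 0.9 m from the base axis. Payload 3.1 kg.
Tool frame: the origin (TCP) lies where the fingers leave the gripper's body, on its centre line; the fingertips stand 70 mm ahead of it and the grasp point (between the pads) lies 51 mm ahead of it; z points along the fingers, y is the line along which they close (so a half turn about z gives the same grasp; the last joint's range is limited). The gripper opens to 87 mm and grips with 3 to 60 N. Pads are 19 mm wide; open, the fingers measure 117 mm over their backs; the gripper's body (75 mm by 190 mm) begins 51 mm behind the grasp point.
Start: joints at [0.938, 0.527, 1.433, -0, 1.181, -0.178], TCP at [0.275, 0.561, 0.292] pointing down, gripper open.
Joint ranges: [-3.08, 3.08], [-0.75, 2.2], [0.22, 2.44], [-1.43, 4.57], [0, 2.65], [-2.85, 2.85]. Speed limits (rad/s): [2.79, 2.79, 3.14, 3.14, 3.14, 3.14].

## Interface

Orientations are given as a unit quaternion [x, y, z, w].
In Python, from rig import robot gives the robot as it stands.
- The arm moves only by the tool send_rows, never from a script. Its argument "deltas" is text: rows parted by semicolons, each of 7 numbers parted by spaces: the shift along the tool's x, y, z in mm, then the turn, a rotation vector about the tool's x, y, z in degrees, then the opening, from 0 (shut) to 1 (fully open). A call has 1 to 10 rows; each row shifts and turns the commanded pose from where the row before left it, along the tool's axes as they then stand; what a row does not reach is not made up. A row lasts 1/8 s, in which the tool goes at most 62.5 mm and 10.7 degrees, less where a joint would pass 70% of its speed; a pose out of reach is approached as far as the arm can. A call is refused whole if a number of a shift passes 62.5 or a number of a turn 10.7, either way. A call with a gripper value outside its range is refused whole. The fingers move at their own pace and stop on an object; "newtons" is the grip in N (left out, the last holds). Time passes only in rows, so rows that do not move let the fingers close. It gives the time, the measured TCP pose, the force, the opening and the grip force at its end, in the units of the state.
- robot.get_obs(): the state, without advancing time (a new reading comes with each control period).
- robot.camera(name): name is "scene" or "top" or "wrist"; returns a dict with "image" (400x640x3 uint8, red, green, blue), "depth" (400x640 float32, m along the optical axis (not along the pixel's ray), 0 where there is no reading), "fovy" (degrees; the focal length in pixels is half the picture's height over the tangent of half this angle, whatever the lens; pixels are square), "cx", "cy" (the principal point, pixels), "rvec" (rotation vector, rad) and "tvec" (3), from world to camera coordinates, as OpenCV has them. Camera axes: x right, y down, z forward; pixel columns grow to the right and rows downward; lengths in m; the calibration is good to about 2 mm. A picture is of the moment at which its call begins.
- robot.hand_in(): hands the job in; it is judged then, once.
Trained networks look in the newest picture that a camera, given by its name, has taken for a name from the list of things; names that differ only in an ending like _2 or _b are one class to them, and where a whole thing is asked for, a point or a joint stands for the part that bears it (a point fixed in the world has none). Each returns a list of dicts, best first, with "p" (0 to 1); they miss things now and then, are a little off and sometimes report something else, mostly with a low value. They report only what shows in the picture. A call takes as long as a camera call. They do not tell look-alikes from the thing itself.
- robot.find_in(camera, thing): "box" ([left, top, right, bottom] in pixels, round what is visible of it).
- robot.cut_out(camera, thing): "region" (400x640 bool, what is visible of it) and "box" ([left, top, right, bottom] in pixels, round what is visible of it).
The state is a dict: "time": time; "q": joint angles; "joint_velocities": joint speeds; "joint_torque": joint torques, N m; "position": TCP position; "tool_rot": TCP orientation; "ft_force": force on the tool from outside, world axes, zero at the start; "moment": the same for the moment, N m; "grip_width": finger opening in m; "grip_force": force on a finger pad.
Only numpy, scipy, OpenCV 4.12 (cv2) and the standard library are available. Lean on these libraries where they do the work, as an engineer would, in place of code of your own. Each camera call takes 0.05 s, during which the arm holds its last target. There are 200 camera calls.

## Task

Swing the flap of the wooden gadget tray up and back until it stays open by itself, then lay the folding pocket opener flat on the floor of the lower tier that the flap was covering, roughly in line with the tray's front-to-back direction. Leave the flap open, and leave the other small things where they are.

Things in the scene. Friction and masses are not known exactly. Their poses are not given: they have to be found in the camera images.
- tray: Fixed tray of light wood. Origin on the worktop under the centre of the flap bay; x from front (robot side) to back, y left, z up. Bay inside 116 (x) by 140 (y) mm, floor at z 6 mm; walls 6 mm thick: front and back 44 mm high, sides (y +-73) 64 mm. A narrow bay with no flap (y -76 to -130, 44 mm high, a wooden peg in it) adjoins; not for the opener.
- flap (a joint): Hinge of the darker wood flap (119x136x6 mm) lying over the flap bay. 0 shut (level), 1.57 upright, 2.15 stop, leaning back. Hinge line parallel to tray y at tray x +61, z 49 mm. 0.12 kg, turns easily: let go before upright it falls shut, past upright it falls open to the stop and stays.
- flap_pull (a point): Centre of the 22 mm steel ball that lifts the flap, on a thin stem in the flap's plane, 30 mm beyond its free edge, 155 mm from the hinge line, at tray y 0. With the flap shut it is in front of the tray at tray x -94, z 49 mm, free all round. Pinched along tray y from above, it turns between the fingers as the flap swings.
- opener: Folding pocket opener, a slim black bar lying flat on the worktop, 70 mm long (its y), 21 mm wide (its x, from -11 to +11 mm), 10 mm thick, 0.06 kg. Origin at the centre of its underside, z up. A tall black container stands behind and to the left, at about x 0.65 m and beyond, y over 0.15 m: keep the arm clear of it.
- lighter: Bystander: green pocket lighter with a metal end, lying flat, 80 mm long (its y), 24 mm wide, 12 mm thick; origin under its centre. Not wanted.
- peg: Bystander: purple clothes peg lying flat, 72 mm long (its y), 15 mm wide, 12 mm thick; origin under its centre. Not wanted.
Mind the look-alikes: they are no part of the job. Leave any blue look-alike of the opener alone.

How it is judged:
On the way:
1. the flap is open past upright (value of joint flap above 1.65 rad), for 0.2 s.
At the end, for the whole second after the job is handed in: Flap open past upright (over 1.65 rad); opener at rest on the flap bay's floor, flat within 0.2 rad, origin within 40 mm (tray x) and 65 mm (tray y) of the bay's centre and under 20 mm up, its length within 0.4 rad of tray x; lighter and peg not shifted over 40 mm (value of joint flap above 1.65 rad and x of opener in the frame of tray between -0.04 and 0.04 m and y of opener in the frame of tray between -0.065 and 0.065 m and z of opener in the frame of tray below 0.02 m and angle between opener's own z axis and vertical below 0.2 rad and angle between the y axis of opener and the x axis of tray, either way round below 0.4 rad and linear speed of opener below 0.02 m/s); the robot touches nothing.
It fails at once if the lighter or the peg is shifted by more than 40 mm (distance of any of lighter, peg from where it was at the start of the episode above 0.04 m).
It also fails if it takes over 58 s, if anything falls off the work surface, if the arm or the gripper's body presses on something with over 40 N, if the wrist force passes 120 N, or if a joint passes its speed limit or range.

## Working session

There is one attempt and no reset: what is moved stays moved. The work goes in short steps, Python scripts to look and compute and a tool call to move; the robot and the scene stay as the last step left them, time stands still between calls to the robot, and variables do not carry over. Pictures are saved under pics/ and viewed, at most 10 in all, crops included, and the job is handed in when it is done.

Besides the shell and the picture viewer there is one more tool, called after "Request:" in YAML: its name, and indented under it one key for each argument. send_rows: Moves the arm, as the interface text tells. Its arguments: {"type":"object","properties":{"deltas":{"type":"string"},"newtons":{"type":"number"}},"required":["deltas"]}

```bash
mkdir -p pics; cat > h.py <<'E'
import numpy as np, cv2
from rig import robot
from scipy.spatial.transform import Rotation as R
def cam(n):
    c=robot.camera(n); c['f']=200/np.tan(np.radians(c['fovy'])/2); c['R']=R.from_rotvec(np.ravel(c['rvec'])).as_matrix(); c['t']=np.ravel(c['tvec']); return c
def cloud(c):
    v,u=np.mgrid[:400,:640]; d=c['depth']; p=np.stack([(u-c['cx'])/c['f']*d,(v-c['cy'])/c['f']*d,d],-1)
    w=(p-c['t'])@c['R']; w[d==0]=np.nan; return w
def save(n,im): cv2.imwrite('pics/'+n,im[:,:,::-1])
E
python3 - <<'E'
from h import *
o=robot.get_obs(); print(o['time'],o['position'],o['tool_rot'])
a=cam('scene');b=cam('top')
save('s.png',a['image']);save('t.png',b['image'])
for n in ['scene','top']:
  w=cloud(a if n=='scene' else b)
  for t in ['tray','flap','flap_pull','opener','lighter','peg']:
    for r in robot.cut_out(n,t)[:4]:
      m=r['region']; print(n,t,round(r['p'],2),np.round(r['box']),np.round(np.nanmedian(w[m],0),3))
E
```

```text
0.0 [0.27416512 0.56100487 0.29127396] [ 2.25427082e-01  9.74259443e-01 -1.00172239e-03 -4.05428868e-04]
scene tray 0.59 [372. 225. 495. 330.] [ 0.536 -0.191  0.047]
scene flap 0.62 [379. 232. 455. 292.] [ 0.547 -0.146  0.05 ]
scene flap_pull 0.7 [377. 231. 461. 292.] [ 0.546 -0.146  0.05 ]
scene opener 0.55 [234. 178. 259. 183.] [0.553 0.411 0.006]
scene lighter 0.54 [318. 236. 348. 252.] [0.502 0.044 0.009]
scene peg 0.73 [265. 216. 288. 233.] [0.463 0.191 0.007]
top tray 0.6 [404. 170. 497. 247.] [ 0.556 -0.17   0.05 ]
top flap 0.85 [408. 176. 470. 250.] [ 0.558 -0.143  0.051]
top flap_pull 0.84 [406. 175. 471. 247.] [ 0.557 -0.143  0.051]
top opener 0.64 [198. 196. 217. 218.] [0.559 0.413 0.008]
top opener 0.5 [276. 197. 288. 222.] [0.557 0.237 0.007]
top opener 0.49 [227. 235. 250. 248.] [0.478 0.338 0.008]
top lighter 0.7 [338. 225. 371. 236.] [0.509 0.051 0.011]
top lighter 0.38 [225. 234. 252. 245.] [0.48  0.338 0.007]
top peg 0.69 [283. 247. 298. 242.] [0.471 0.209 0.009]
```

View pics/s.png

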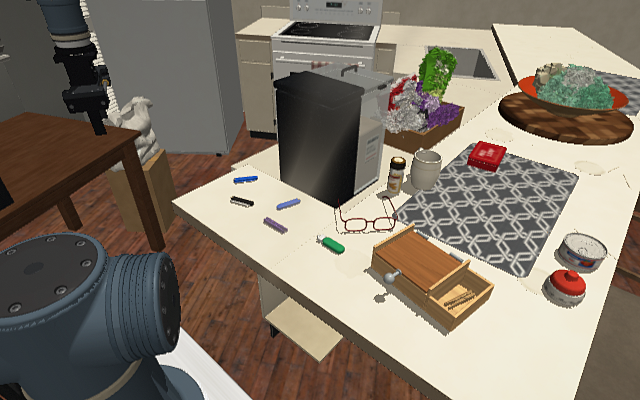

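View pics/t.png

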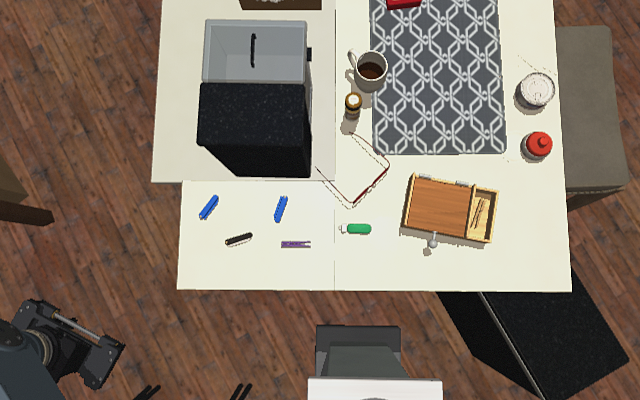

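Candidates in the top view are the black bar at (239,239), a blue bar at (208,207), a blue bar at (281,208), the purple peg at (296,244) and the green lighter at (355,229). By the description it is the black bar. The tray is at (450,208) and the steel ball at (432,242). I'll check a crop and measure.

```bash
python3 - <<'E'
from h import *
a=cam('scene');b=cam('top')
save('c.png',np.vstack([cv2.resize(b['image'][190:265,190:310],(600,375),interpolation=2)]))
wt=cloud(b); g=b['image'].astype(int)
for nm,c,box in [('top',b,(215,225,262,255)),('scene',a,(222,190,260,212))]:
  w=cloud(c); x0,y0,x1,y1=box; m=np.zeros((400,640),bool); m[y0:y1,x0:x1]=True
  m&=(c['image'].max(2)<110); 
  p=w[m&(w[...,2]>-0.01)]; p=p[np.isfinite(p).all(1)]
  (cx,cy),s,an=cv2.minAreaRect(p[:,:2].astype(np.float32)); bx=cv2.boxPoints(((cx,cy),s,an))
  e,v=np.linalg.eigh(np.cov(p[:,:2].T)); print(nm,len(p),(cx,cy),s,np.degrees(np.arctan2(v[1,1],v[0,1])),p[:,2].max(),np.median(p[:,2]))
for n,c in [('scene',a),('top',b)]:
  w=cloud(c); m=(robot.cut_out(n,'flap')[0]['region'])&(np.abs(w[...,2]-0.051)<0.003)
  m=cv2.erode(m.astype(np.uint8),np.ones((2,2)))>0
  p=w[m]; r=cv2.minAreaRect(p[:,:2].astype(np.float32)); print(n,r,np.median(p[:,2]),cv2.boxPoints(r).round(3).tolist())
  # side wall tops z~.064
  m=(np.abs(w[...,2]-0.064)<0.004)&(w[...,0]>.4)&(w[...,0]<.68)&(w[...,1]<0)&(w[...,1]>-.32)
  p=w[m]; k=p[:,1]>-.15
  for q in (p[k],p[~k]):
    if len(q)>5:
      vx,vy,x,y=cv2.fitLine(q[:,:2].astype(np.float32),cv2.DIST_HUBER,0,.01,.01).ravel(); print('side',len(q),np.degrees(np.arctan2(vy,vx)),x,y,q[:,:2].min(0),q[:,:2].max(0))
# ball
for n,c,uv in [('scene',a,(391,277)),('top',b,(432,243))]:
  w=cloud(c); u,v=uv; q=w[v-7:v+8,u-7:u+8].reshape(-1,3); q=q[(q[:,2]>.03)]; print(n,len(q),q.mean(0),q.max(0),q.min(0))
E
```

```text
top 139 (0.4804421067237854, 0.3372698426246643) (0.01259437296539545, 0.06804647296667099) 108.86693196404667 0.013209842052240555 0.008119692633046599
scene 105 (0.4770749509334564, 0.3340943157672882) (0.018895087763667107, 0.06894981116056442) 109.33571776941962 0.009428641286057983 0.006476117164989106
scene ((0.5353654026985168, -0.14356186985969543), (0.13133980333805084, 0.15707363188266754), 80.93956756591797) 0.049939306219609444 [[0.44699999690055847, -0.19599999487400055], [0.6029999852180481, -0.22100000083446503], [0.6230000257492065, -0.09099999815225601], [0.46799999475479126, -0.06599999964237213]]
side 112 -10.481545 0.5826366 -0.07819215 [ 0.51044917 -0.08862091] [ 0.63588588 -0.06340144]
side 151 -10.444826 0.5441317 -0.2189462 [ 0.48561808 -0.2324136 ] [ 0.60965157 -0.2058137 ]
top ((0.5488762259483337, -0.145006000995636), (0.13308638334274292, 0.13559608161449432), 79.89379119873047) 0.05121488589247054 [[0.4699999988079071, -0.19900000095367432], [0.6039999723434448, -0.22200000286102295], [0.6269999742507935, -0.09099999815225601], [0.49399998784065247, -0.06800000369548798]]
side 138 -9.891522 0.5721917 -0.07329603 [ 0.46986655 -0.1305556 ] [ 0.63957888 -0.0610333 ]
side 146 -10.255109 0.5504494 -0.21774846 [ 0.48960195 -0.23182808] [ 0.61262561 -0.20459725]
scene 152 [ 0.47428593 -0.13155786  0.04908185] [ 0.50277723 -0.11182603  0.05884559] [ 0.45735267 -0.14105493  0.03007301]
top 81 [ 0.47395504 -0.12874279  0.05444709] [ 0.48928405 -0.11919226  0.06140905] [ 0.46310112 -0.13926201  0.0458228 ]
```

View pics/c.png

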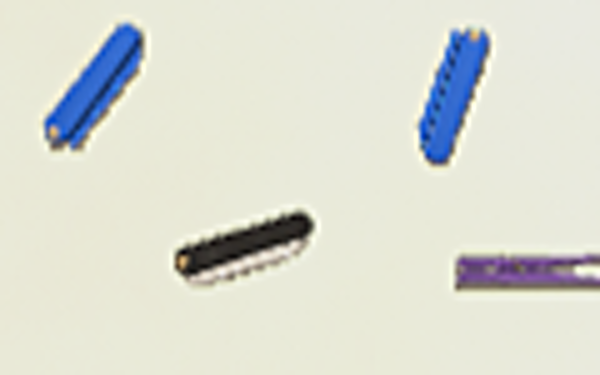

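The crop shows the black bar at (245,242) between two blue bars, so the black one is my choice. The tray centre is about (0.561,-0.147) with a yaw of about -10.3°, and the ball is about (0.469,-0.130,0.049). I'll turn the tool first so that tool x = -tray x, tool y = tray y and z points down, then travel.

Request:
send_rows:
  deltas: "0 0 0 0 0 -7.9 1; 0 0 0 0 0 -7.9 1; -26.3 -53.7 3.4 0 0 0 1; -26.3 -53.7 3.4 0 0 0 1; -26.3 -53.7 3.4 0 0 0 1; -26.3 -53.7 3.4 0 0 0 1; -26.3 -53.7 3.4 0 0 0 1; -26.3 -53.7 3.4 0 0 0 1; -26.3 -53.7 3.4 0 0 0 1; -26.3 -53.7 3.4 0 0 0 1"

```text
time: 2.15
position: [0.4057, 0.0994, 0.2653]
tool_rot: [0.089, 0.996, 0.0, 0.001]
ft_force: [0.7, -1.2, -0.1]
grip_width: 0.0876
grip_force: 0.0
```

Request:
send_rows:
  deltas: "-26.3 -53.7 3.4 0 0 0 1; -26.3 -53.7 3.4 0 0 0 1; -26.3 -53.7 3.4 0 0 0 1; -26.3 -53.7 3.4 0 0 0 1; 0 0 0 0 0 0 1; 0 0 0 0 0 0 1"
  newtons: 15

```text
time: 2.9
position: [0.4698, -0.1286, 0.2512]
tool_rot: [0.09, 0.996, 0.0, -0.001]
ft_force: [0.1, 0.8, -0.6]
grip_width: 0.0869
grip_force: 0.0
```

```bash
cat >> h.py <<'E'
def todo(pt,ang):  # remaining tool-frame shift (mm) to TCP pt; yaw error deg for tool y at world angle ang
    o=robot.get_obs(); M=R.from_quat(o['tool_rot']).as_matrix()
    print('t',o['time'],'pos',o['position'].round(4) if hasattr(o['position'],'round') else o['position'],'shift',(M.T@(np.array(pt)-o['position'])*1000).round(1),'tooly',np.degrees(np.arctan2(M[1,1],M[0,1])).round(2),'turn z',-(ang-np.degrees(np.arctan2(M[1,1],M[0,1]))).round(2),'tilt',M[:,2].round(3),'q',np.round(o['q'],2),'F',np.round(o['ft_force'],1))
E
python3 - <<'E'
from h import *
todo([.469,-.130,.100],79.7)
c=cam('wrist'); save('w.png',c['image'])
w=cloud(c); m=(w[...,2]>.035)&(w[...,2]<.063)
M=R.from_euler('z',-10.3,degrees=True).as_matrix()
q=(w-np.array([.561,-.147,0]))@M
k=(q[...,0]<-.08)&(q[...,0]>-.12)&(np.abs(q[...,1])<.03)&(q[...,2]>.035)&(q[...,2]<.07)
print(k.sum(),q[k].min(0),q[k].max(0),q[k].mean(0))
E
```

```text
t 2.9 pos [ 0.4698 -0.1286  0.2512] shift [  0.3  -1.6 151.2] tooly 79.68 turn z -0.02 tilt [-0.001  0.001 -1.   ] q [-0.5   0.4   1.82  0.    0.92 -1.89] F [ 0.1  0.8 -0.6]
340 [-0.102203   -0.01181358  0.04751362] [-0.08005664  0.00938086  0.06143628] [-0.09297967 -0.00108177  0.05653726]
```

View pics/w.png

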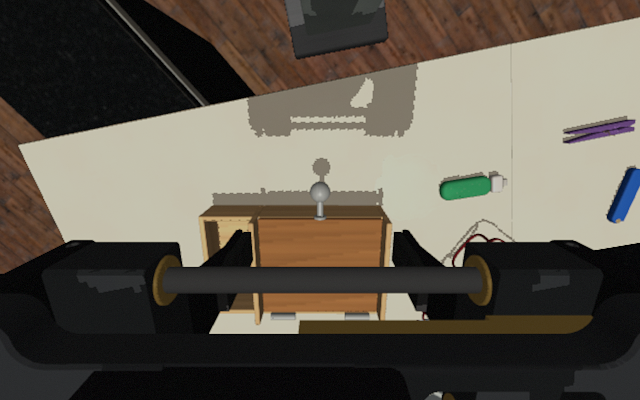

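The ball sits at (320,190) in the wrist picture, in front of the flap edge, within about 2 mm of the estimate. I'll go down and pinch it.

Request:
send_rows:
  deltas: "0 -1 45 0 0 0 1; 0 -1 45 0 0 0 1; 0 0 35 0 0 0 1; 0 0 26 0 0 0 0.7; 0 0 0 0 0 0 0; 0 0 0 0 0 0 0; 0 0 0 0 0 0 0; 0 0 0 0 0 0 0; 0 0 0 0 0 0 0"
  newtons: 15

```text
time: 4.08
position: [0.4702, -0.131, 0.101]
tool_rot: [0.089, 0.996, -0.0, 0.001]
ft_force: [-0.5, 0.7, 0.6]
grip_width: 0.035
grip_force: 0.0
```

Request:
send_rows:
  deltas: "0 0 0 0 0 0 0; 0 0 0 0 0 0 0; 0 0 0 0 0 0 0; -1.7 0 -23.2 0 0 0 0; -5.2 0 -22.6 0 0 0 0"

```text
time: 4.7
position: [0.4767, -0.1323, 0.1464]
tool_rot: [0.089, 0.996, 0.0, -0.0]
ft_force: [2.4, -2.1, -1.7]
grip_width: 0.0209
grip_force: 15.0
```

Request:
send_rows:
  deltas: "-8.5 0 -21.6 0 0 0 0; -11.7 0 -20.1 0 0 0 0; -14.5 0 -18.2 0 0 0 0; -17 0 -15.7 0 0 0 0; -19.3 0 -13 0 0 0 0; -20.9 0 -10.1 0 0 0 0; -22.3 0 -6.7 0 0 0 0; -22.9 0 -3.4 0 0 0 0; -23.3 0 0 0 0 0 0; -22.9 0 3.6 0 0 0 0"

```text
time: 5.95
position: [0.6577, -0.1655, 0.2517]
tool_rot: [0.089, 0.996, -0.001, 0.0]
ft_force: [-1.5, -2.3, 0.3]
grip_width: 0.0208
grip_force: 15.0
```

Request:
send_rows:
  deltas: "-22.2 0 6.9 0 0 0 0; 0 0 0 0 0 0 0.6; 0 0 0 0 0 0 0.6; 0 0 0 0 0 0 0.6; 0 0 0 0 0 0 0.6"

```text
time: 6.58
position: [0.6785, -0.1684, 0.2448]
tool_rot: [0.089, 0.996, 0.0, -0.0]
ft_force: [-0.1, 0.3, -0.1]
grip_width: 0.0495
grip_force: 0.0
```

Request:
send_rows:
  deltas: "0 0 -40 0 0 0 1; 0 0 -40 0 0 0 1; 60 0 0 0 0 0 1; 60 0 0 0 0 0 1; 60 0 0 0 0 0 1; 11.8 51 13 0 0 0 1; 11.8 51 13 0 0 0 1; 11.8 51 13 0 0 0 1; 11.8 51 13 0 0 0 1; 11.8 51 13 0 0 0 1"

```text
time: 7.82
position: [0.4889, 0.1264, 0.2597]
tool_rot: [0.09, 0.996, 0.0, 0.001]
ft_force: [0.5, -0.4, 0.2]
grip_width: 0.0872
grip_force: 0.0
```

Request:
send_rows:
  deltas: "11.8 51 13 0 0 0 1; 11.8 51 13 0 0 0 1; 11.8 51 13 0 0 0 1; 11.8 51 13 0 0 0 1; 0 0 0 0 0 10.2 1; 0 0 0 0 0 10.2 1; 0 0 0 0 0 10.2 1; 0 0 0 0 0 10.2 1; 0 0 0 0 0 10.2 1; 0 0 0 0 0 10.2 1"

```text
time: 9.07
position: [0.4789, 0.334, 0.2079]
tool_rot: [0.586, 0.81, 0.0, 0.0]
ft_force: [1.3, -0.6, -0.5]
grip_width: 0.0872
grip_force: 0.0
```

```bash
cat > m.py <<'E'
from h import *
c=cam('wrist'); w=cloud(c)
m=(c['image'].max(2)<110)&(w[...,2]<.02)&(w[...,2]>.003)&(np.hypot(w[...,0]-.479,w[...,1]-.336)<.06)
p=w[m]; (cx,cy),s,an=cv2.minAreaRect(p[:,:2].astype(np.float32))
e,v=np.linalg.eigh(np.cov(p[:,:2].T)); a=np.degrees(np.arctan2(v[1,1],v[0,1]))%180
print(len(p),cx,cy,s,a,p[:,2].max()); todo([cx,cy,.073],a-90)
b=cam('top'); W=cloud(b)
save('m.png',np.vstack([c['image'][::1,::1][:400],])); save('t2.png',cv2.resize(b['image'][140:260,190:510],(800,300)))
E
python3 m.py
```

```text
819 0.47688573598861694 0.3361879885196686 (0.01892220973968506, 0.06793369352817535) 109.26283052089211 0.012045525217141067
t 9.125 pos [0.479 0.334 0.208] shift [  2.7  -1.4 135. ] tooly 17.98 turn z -1.28 tilt [ 0.001  0.    -1.   ] q [0.42 0.58 1.62 0.   0.94 0.1 ] F [ 0.  -0.1  0. ]
```

View pics/m.png

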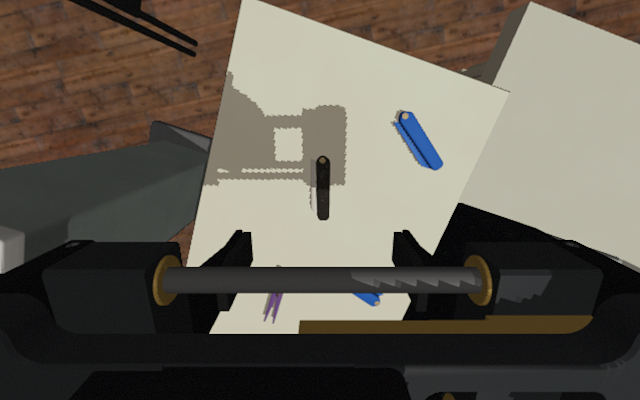

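View pics/t2.png

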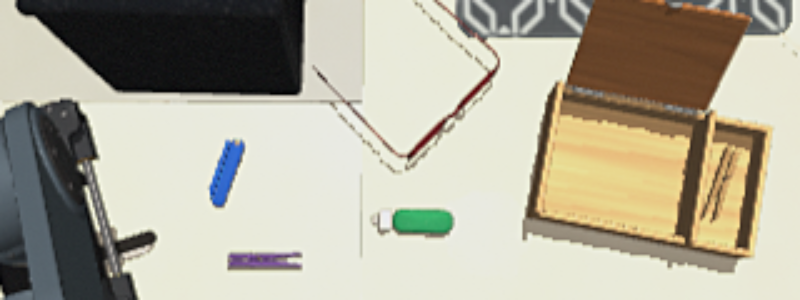

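The flap stands open with the bay empty (top crop, about (620,165)). The black opener is at (322,188) in the wrist picture, clear of the blue bar at (418,140). I'll go down and grip.

Request:
send_rows:
  deltas: "2.5 -1.5 50 0 0 -1.3 0.7; 0 0 45 0 0 0 0.7; 0 0 25 0 0 0 0.7; 0 0 14 0 0 0 0.7; 0 0 0 0 0 0 0.7; 0 0 0 0 0 0 0; 0 0 0 0 0 0 0; 0 0 0 0 0 0 0; 0 0 0 0 0 0 0; 0 0 0 0 0 0 0"
  newtons: 20

```text
time: 10.42
position: [0.477, 0.3359, 0.0738]
tool_rot: [0.575, 0.818, 0.0, 0.0]
ft_force: [-0.1, 0.3, 0.0]
grip_width: 0.0197
grip_force: 20.0
```

Request:
send_rows:
  deltas: "0 0 0 0 0 0 0; 0 0 0 0 0 0 0; 0 0 0 0 0 0 0; 0 0 -30 0 0 0 0; 0 0 -50 0 0 0 0; 0 0 -50 0 0 0 0; 0 0 0 0 0 -10.1 0; 0 0 0 0 0 -10.1 0; 0 0 0 0 0 -10.1 0; 0 0 0 0 0 -10.1 0"

```text
time: 11.68
position: [0.4764, 0.3357, 0.203]
tool_rot: [0.254, 0.967, -0.0, -0.001]
ft_force: [-0.8, -0.2, -0.1]
grip_width: 0.0198
grip_force: 20.0
```

Request:
send_rows:
  deltas: "0 0 0 0 0 -10.1 0; 0 0 0 0 0 -10.1 0"

```text
time: 11.92
position: [0.4764, 0.3357, 0.2029]
tool_rot: [0.08, 0.997, -0.0, -0.001]
ft_force: [-0.7, -0.0, -0.3]
grip_width: 0.0201
grip_force: 20.0
```

```bash
python3 - <<'E'
from h import *
todo([.561,-.147,.22],79.7)
print(robot.get_obs()['grip_width'],robot.get_obs()['grip_force'])
c=cam('wrist'); w=cloud(c)
b=cam('top'); W=cloud(b)
# refine tray: side/front wall edges
M=R.from_euler('z',-10.3,degrees=True).as_matrix()
q=(W-np.array([.561,-.147,0]))@M
k=(np.abs(q[...,0])<.1)&(np.abs(q[...,1])<.1)
f=q[k&(q[...,2]<.012)&(q[...,2]>.003)]; print('floor',len(f),np.percentile(f,[2,98],axis=0))
s=q[k&(np.abs(q[...,2]-.064)<.004)&(q[...,0]<.05)]; print('walls',np.median(s[s[:,1]>0],0),np.median(s[s[:,1]<0],0))
E
```

```text
t 11.925 pos [0.4764 0.3357 0.2029] shift [-160.9 -462.9  -16.9] tooly 80.78 turn z 1.08 tilt [-0.001 -0.001 -1.   ] q [ 0.42  0.59  1.62  0.    0.93 -0.99] F [-0.7 -0.  -0.3]
0.0200609623949814 19.98552225628373
floor 2355 [[-0.06031569 -0.09628329  0.00314253]
 [ 0.06147046  0.07484017  0.0103394 ]]
walls [-0.0070059   0.07415731  0.06329087] [-0.00534343 -0.07154362  0.06288654]
```

Request:
send_rows:
  deltas: "-17.3 -51.4 0 0 0 1 0; -17.3 -51.4 0 0 0 0 0; -17.3 -51.4 0 0 0 0 0; -17.3 -51.4 0 0 0 0 0; -17.3 -51.4 0 0 0 0 0; -17.3 -51.4 0 0 0 0 0; -17.3 -51.4 0 0 0 0 0; -17.3 -51.4 0 0 0 0 0; -17.3 -51.4 0 0 0 0 0; 0 0 0 0 0 0 0"

```text
time: 13.28
position: [0.5472, -0.1516, 0.2035]
tool_rot: [0.096, 0.995, -0.001, 0.001]
ft_force: [-0.1, 0.2, -0.5]
grip_width: 0.0199
grip_force: 20.0
```

```bash
python3 - <<'E'
from h import *
todo([.556,-.146,.081],79.7)
c=cam('wrist'); save('p.png',c['image'])
E
```

```text
t 13.275 pos [ 0.5472 -0.1516  0.2035] shift [ -7.2   7.3 122.5] tooly 78.96 turn z -0.74 tilt [ 0.003 -0.002 -1.   ] q [-0.47  0.57  1.66 -0.    0.91 -1.84] F [-0.1  0.2 -0.5]
```

View pics/p.png

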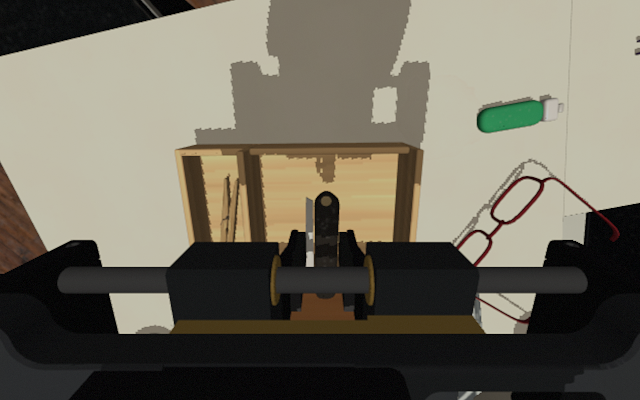

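The opener is held at (326,245), in line with the bay at (330,190). I'll lower it.

Request:
send_rows:
  deltas: "-7 7 40 0 0 -0.7 0; 0 0 40 0 0 0 0; 0 0 25 0 0 0 0; 0 0 10 0 0 0 0; 0 0 6 0 0 0 0; 0 0 0 0 0 0 0; 0 0 0 0 0 0 0"

```text
time: 14.2
position: [0.5548, -0.1418, 0.0835]
tool_rot: [0.086, 0.996, -0.0, 0.001]
ft_force: [-0.4, 0.4, -0.2]
grip_width: 0.02
grip_force: 20.0
```

Request:
send_rows:
  deltas: "0 -3 2 0 0 0 0; 0 0 1 0 0 0 0; 0 0 0 0 0 0 0.4; 0 0 0 0 0 0 0.4; 0 0 0 0 0 0 0.4; 0 0 0 0 0 0 0.4; 0 0 -30 0 0 0 0.4; 0 0 -50 0 0 0 0.4; 0 0 -50 0 0 0 0.4"

```text
time: 15.32
position: [0.5534, -0.1445, 0.2105]
tool_rot: [0.086, 0.996, 0.0, -0.001]
ft_force: [0.1, -0.4, -0.7]
grip_width: 0.0348
grip_force: 0.0
```

Request:
send_rows:
  deltas: "40 0 -20 0 0 0 0.4; 50 0 0 0 0 0 0.4; 0 50 0 0 0 0 0.4; 0 50 0 0 0 0 0.4; 0 50 0 0 0 0 0.4; 0 50 0 0 0 0 0.4; 0 0 0 0 0 0 0.4; 0 0 0 0 0 0 0.4"

```text
time: 16.32
position: [0.4991, 0.0678, 0.2295]
tool_rot: [0.085, 0.996, -0.0, -0.0]
ft_force: [0.4, 0.0, 0.4]
grip_width: 0.035
grip_force: 0.0
```

```bash
python3 - <<'E'
from h import *
b=cam('top'); W=cloud(b); save('e.png',cv2.resize(b['image'][140:260,190:510],(800,300)))
q=(W-np.array([.561,-.147,0]))@R.from_euler('z',-10.3,degrees=True).as_matrix()
k=(np.abs(q[...,0])<.05)&(np.abs(q[...,1])<.05)&(b['image'].max(2)<70)&(q[...,2]<.03)
p=q[k]; print(len(p),cv2.minAreaRect(p[:,:2].astype(np.float32)),np.percentile(p[:,2],[5,50,95]))
print(robot.get_obs()['time'],robot.get_obs()['position'])
E
```

```text
135 ((-0.007030420005321503, 0.00558461993932724), (0.013394728302955627, 0.06675198674201965), 89.16171264648438) [0.00958967 0.01440951 0.01739558]
16.375 [0.49910422 0.06716494 0.2294875 ]
```

View pics/e.png

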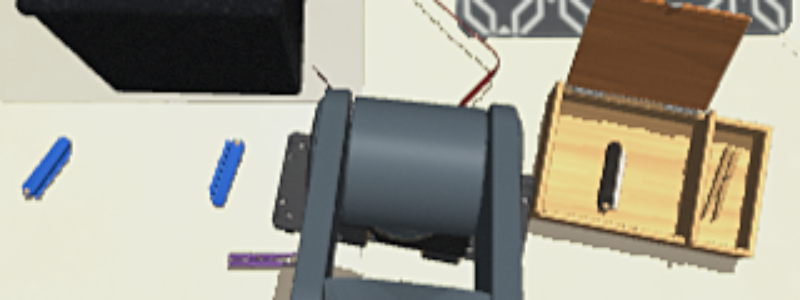

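The opener lies flat on the bay floor at (612,175), in line with the tray, and the flap is open. I'll hand in.

```bash
python3 -c "
from rig import robot
print(robot.hand_in())"
```

```text
the job is handed in; nothing more can be done
None
```

I handed the job in at about 16 s. The flap stands open, and the black opener lies flat on the flap bay's floor, about 9 mm from the bay's centre and within about 1° of front-to-back; I didn't touch the lighter or peg, and the hand-in returned no verdict.

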